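# Drift the worn bush out of a cart wheel's hub

## Robot

A 6-joint arm with a two-finger parallel gripper is mounted at the origin on the work surface. World frame = base frame: x ahead of the robot, y to its left, z up, the work surface at z = 0. Lengths are in m, angles in degrees, forces in N, time in s.
With the tool pointing down it reaches from about 0.35 to 0.875 m from the base axis. Payload 4.2 kg.
Tool frame: the origin (TCP) lies at the very end of the fingers, on their centre line; the grasp point (between the pads) lies 19 mm behind it (r.grip_point_offset is the distance from the TCP to the grasp point, in m); z points along the fingers, y is the line along which they close (so a half turn about z gives the same grasp; the last joint's range is limited). The gripper opens to 87 mm and grips with 3 to 60 N. Pads are 19 mm wide; open, the fingers measure 117 mm over their backs; the gripper's body (75 mm by 190 mm) begins 51 mm behind the grasp point.
Start: joints at [-55.141, 22.042, 0.453, 0, -68.411, -14.817], TCP at [0.214, -0.587, 0.223] pointing down, gripper open.
Joint ranges: [-179.83, 179.83], [-69.29, 118.12], [-61.27, 80.66], [-181.25, 117.63], [-171.15, -9.14], [-177.46, 177.46]. Speed limits (degrees/s): [159.86, 159.86, 180, 180, 180, 180].

## Interface

Orientations are given as a 3x3 rotation matrix whose columns are the frame's x, y, z axes.
In Python, from station import r, cams gives the robot as it stands. The module is installed in compiled form; this text tells all that it offers.
- The arm moves only by the shell command python3 -m handwheel 'ROWS'. ROWS is JSON, a list that holds one entry, the list of rows, each a list of 7 numbers: the turn, a rotation vector about the tool's x, y, z in units of 6 degrees (1.0 is 6 degrees), then the shift along the tool's x, y, z in m, then the finger opening in m, from 0 to 0.087. In form: [[[ax, ay, az, x, y, z, jaw], ...]]. A call has 1 to 12 rows; each row shifts and turns the commanded pose from where the row before left it, along the tool's axes as they then stand; what a row does not reach is not made up. A row lasts 1/10 s, in which the tool goes at most 50 mm and 8.59 degrees, less where a joint would pass 70% of its speed; a pose out of reach is approached as far as the arm can. A call with a gripper value outside its range is refused whole. The fingers move at their own pace and stop on an object; the grip force is fixed at half the most. Time passes only in rows, so rows that do not move let the fingers close. It gives the time, the measured TCP pose, the force, the opening and the grip force at its end, in the units of the state.
- r.sense(): the state, without advancing time (a new reading comes with each control period).
- cams.capture(name): name is "scene" or "top" or "wrist"; returns the picture (384x512x3 uint8, red, green, blue); there is no depth.
- cams.get_calibration(name): a dict with "camera_matrix" (3x3 intrinsics, pixels), "k1" (the pictures are not rectified: a ray, as slopes to the right and down, at radius r is drawn at 1 + k1 r^2 times it, then the intrinsics apply), "rvec" (rotation vector, rad) and "tvec" (3), from world to camera coordinates, as OpenCV has them; the wrist camera has in their place "T_tool_cam" (4x4, takes a point from camera to tool coordinates, whose origin is the TCP and whose axes are the flange's). Camera axes: x right, y down, z forward; pixel columns grow to the right and rows downward; lengths in m; the calibration is good to about 2 mm. A picture is of the moment at which its call begins: read the wrist's pose just before it. get_calibration takes no time and is no camera call.
- r.finish_job(): hands the job in; it is judged then, once.
The state is a dict: "time_s": time; "joints": joint angles; "joint_velocities": joint speeds; "effort": joint torques, N m; "tcp_pos": TCP position; "ee_rot": TCP orientation; "wrist_force": force on the tool from outside, world axes, zero at the start; "moment": the same for the moment, N m; "gripper_width": opening from 0.0 (shut) to 1.0 (fully open); "gripper_force": force on a finger pad.
Only numpy, scipy, OpenCV 4.12 (cv2) and the standard library are available. Lean on these libraries where they do the work, as an engineer would, in place of code of your own. Each camera call takes 0.05 s, during which the arm holds its last target. There are 200 camera calls.

## Task

The worn bush must come out of the cart wheel that is strapped down on the jig: take the thick drift with the black handle from the rack, feel its tip into the hole in the middle of the orange hub, and push straight down, smoothly, until the bush drops out underneath into the white tray. The hub is plastic and the wheel was laid in by eye, a few millimetres off the jig's centre, so feel for the hole lightly and never bear on the hub or the bush with more than about 35 N. Then hang the drift upright in the rack again, and leave the slim punch, the new brass bush, the solder spool and the bottle where they are.

Things in the scene. Friction and masses are not known exactly. Their poses are not given: they have to be found in the camera images.
- jig: Wheel jig, fixed to the bench: aluminium plate 200 x 260 x 12 mm, two black riser blocks along its x (tops 72 mm over the bench) and, at its +y and -y sides, steel straps over the tyre whose studs reach 148 mm over the bench. The cart wheel lies flat on the blocks, its axis upright. Origin: centre of the plate's underside, on the bench; z up.
- hub_nominal (a point): Point on the jig's centre line, 120 mm over the bench, level with the hub's flat top face. The wheel itself (tyre 184 mm, orange hub 44 mm across, 48 mm long) is not measured: its axis can stand some 2 to 5 mm off this point, on which side differs each time. The hub's hole is 16 mm across, sharp-edged, for 14 mm down, then 21.6 mm wide to the underside.
- tray (a point): Centre of the floor of the white catch tray (130 x 100 mm) under the hub, 15 mm over the bench. The worn bush (dark steel ring, 20 mm outside, 8 mm inside, 26 mm long), not measured, is stuck in the hub's wide part, its top 15 to 19 mm below the hub's top face. It slides down under a steady 10 to 20 N and drops, the resistance with it, when the drift's tip is 45 to 48 mm below that face.
- drift_grip (a point): Centre of the handle of the thick drift: black ribbed handle 24 mm across and 60 mm long with a brass cap; below it a bright steel rod 14.5 mm across and 70 mm long with a flat end. z points from the tip up the handle: the tip lies 100 mm from here along -z. 0.12 to 0.19 kg. At the start it hangs by its handle in either hole of the rack, this point 30 mm over the rack's top.
- rack: Grey steel tool rack, fixed to the bench: 140 mm long (its y), 80 mm deep (its x) at the foot, its top plate 60 mm deep and 6 mm thick, the top 88 mm over the bench, open below. Origin: centre of the underside; z up. Its two holes lie on its y axis, 70 mm apart.
- hole0 (a point): Centre of one of the rack's holes, 18 mm across, at the plate's top face; on the rack's -y side. A tool hung in it rests with its handle's foot on the plate.
- hole1 (a point): Centre of the other hole of the rack, 18 mm across, at the plate's top face; on the rack's +y side.
- punch_grip (a point): Centre of the red handle (24 mm across, 60 mm long) of a slim pin punch with a 6 mm rod, hanging in the rack's other hole, 70 mm from the drift. Not for this job: its rod would pass through the bush. Leave it.
- new_bush_mid (a point): Centre of the new brass bush (20 mm across, 26 mm high) standing on the bench. Leave it.
- spool_mid (a point): Centre of a solder spool with white flanges (52 mm across, 40 mm high) standing on the bench. Leave it.
- bottle_mid (a point): Half-way up a white squeeze bottle with a red cap (52 mm across, 130 mm high) standing on the bench. Leave it.
There are look-alikes about, which are no part of the job. There is more than one size of the part that bears drift_grip; the job needs the smaller. There is more than one size of the rack; the job needs the larger.

How it is judged (in metres and radians):
On the way, in this order (a step that is already met when the one before it is completed fails the run):
1. the drift's tip is in the hub's hole (z of drift_grip in the frame of jig below 0.214 m and horizontal distance between drift_grip and jig below 0.016 m and angle between drift_grip's own z axis and vertical below 0.15 rad), for 0.1 s.
2. with the drift pushed through the hub, the worn bush has come out below and lies in the jig's tray, clear of the wheel (contact force between bush and jig above 0.2 N and contact force between bush and wheel below 0.05 N and z of drift_grip in the frame of jig below 0.19 m and horizontal distance between drift_grip and jig below 0.016 m and angle between drift_grip's own z axis and vertical below 0.15 rad), for 0.1 s.
At the end, for the whole second after the job is handed in: The worn bush lies in the jig's tray, clear of the wheel; the drift hangs still in a hole of the rack (within 6 mm of its centre, handle's foot within 4 mm of the plate's top, within 0.08 rad of upright); punch, new bush, spool and bottle are within 20 mm of where they stood (contact force between bush and jig above 0.2 N and contact force between bush and wheel below 0.05 N and ((horizontal distance between drift_grip and hole0 below 0.006 m and z of drift_grip in the frame of hole0 between 0.026 and 0.034 m) or (horizontal distance between drift_grip and hole1 below 0.006 m and z of drift_grip in the frame of hole1 between 0.026 and 0.034 m)) and angle between drift_grip's own z axis and vertical below 0.08 rad and linear speed of drift below 0.02 m/s and distance of each of punch_grip, new_bush_mid, spool_mid, bottle_mid from where it was at the start of the episode below 0.02 m); the robot touches nothing.
It fails at once if the drift bears on the wheel with more than 40 N (contact force between drift and wheel above 40 N).
It fails at once if the drift presses on the bush with more than 40 N (contact force between drift and bush above 40 N).
It fails at once if the slim punch, the new brass bush, the solder spool or the bottle is moved by more than 20 mm (distance of any of punch_grip, new_bush_mid, spool_mid, bottle_mid from where it was at the start of the episode above 0.02 m).
It also fails if it takes over 72 s, if anything falls off the work surface, if the arm or the gripper's body presses on something with over 40 N, if the wrist force passes 120 N, or if a joint passes its speed limit or range.

## Working session

There is one attempt and no reset: what is moved stays moved. The work goes in short steps, Python scripts to look and compute and a shell command to move; the robot and the scene stay as the last step left them, time stands still between calls to the robot, and variables do not carry over. Pictures are saved under pics/ and viewed, at most 10 in all, crops included, and the job is handed in when it is done.

```bash
mkdir -p pics; cat > h.py <<'E'
import numpy as np, cv2
from station import r, cams
def cal(n):
    c=cams.get_calibration(n); K=np.array(c["camera_matrix"],float)
    if "T_tool_cam" in c:
        s=r.sense(); T=np.eye(4); T[:3,:3]=np.array(s["ee_rot"]); T[:3,3]=s["tcp_pos"]
        T=T@np.array(c["T_tool_cam"]); return K,c["k1"],T[:3,:3],T[:3,3]
    R=cv2.Rodrigues(np.array(c["rvec"],float))[0]; t=np.array(c["tvec"],float).ravel()
    return K,c["k1"],R.T,-R.T@t
def ray(n,u,v,C=None):
    K,k1,R,o=C or cal(n)
    d=cv2.undistortPoints(np.array([[[u,v]]],float),K,np.array([k1,0,0,0,0.]))[0,0]
    return o,R@np.array([d[0],d[1],1])
def onz(n,u,v,z,C=None):
    o,d=ray(n,u,v,C); return o+d*(z-o[2])/d[2]
def tri(a,b):
    (o1,d1),(o2,d2)=a,b
    s=np.linalg.lstsq(np.c_[d1,-d2],o2-o1,rcond=None)[0]
    p,q=o1+s[0]*d1,o2+s[1]*d2; return (p+q)/2,np.linalg.norm(p-q)
def proj(n,P,C=None):
    K,k1,R,o=C or cal(n)
    return cv2.projectPoints(np.array([P],float),cv2.Rodrigues(R.T)[0],-R.T@o,K,np.array([k1,0,0,0,0.]))[0].ravel()
def snap(n,f):
    im=cams.capture(n); cv2.imwrite(f,im[:,:,::-1]); return im
E
python3 - <<'E'
from h import *
a=snap("scene","pics/scene.png");b=snap("top","pics/top.png")
cv2.imwrite("pics/a.png",cv2.resize(a[:,:,::-1],(800,600),interpolation=cv2.INTER_CUBIC))
cv2.imwrite("pics/b.png",cv2.resize(b[:,:,::-1],(800,600),interpolation=cv2.INTER_CUBIC))
for n in("scene","top"):
    c=cal(n);print(n,c[3],c[2][:,2],c[0][0,0])
print(r.sense())
print(cams.get_calibration("wrist"))
E
```

```text
scene [1.00764345 0.29301957 0.88564092] [-0.46586775 -0.35677108 -0.80974171] 476.46237736167234
top [ 0.401077   -0.05357346  1.20456456] [ 0.16843864 -0.00564054 -0.985696  ] 422.534375186748
{'time_s': 0.1, 'joints': array([-5.51422103e+01,  2.20873217e+01,  3.86160604e-01, -2.41134029e-02,
       -6.84105828e+01, -1.48163644e+01]), 'joint_velocities': array([ 0.04007499, -0.03749179,  0.24536254,  0.15577273,  0.00812331,
       -0.07043768]), 'effort': array([-4.49196668e-04, -3.91689670e+01,  1.87934089e+01,  4.23196390e+00,
        1.34091094e-02, -8.40211987e-05]), 'tcp_pos': array([ 0.21400796, -0.58664024,  0.22155203]), 'ee_rot': array([[-9.39498233e-01, -3.42552829e-01, -7.93541921e-04],
       [-3.42553727e-01,  9.39496470e-01,  1.82400039e-03],
       [ 1.20713341e-04,  1.98547588e-03, -9.99998022e-01]]), 'wrist_force': array([-0.1326619 ,  0.70155506,  0.33807402]), 'moment': array([-0.01533753,  0.00875744, -0.0039291 ]), 'gripper_force': 0.0, 'gripper_width': 1.0006701287738728}
{'camera_matrix': array([[313.42116182,   0.        , 258.97096955],
       [  0.        , 313.42116182, 190.2927818 ],
       [  0.        ,   0.        ,   1.        ]]), 'k1': -0.061753286349803385, 'T_tool_cam': array([[-9.40432587e-04, -9.69038231e-01, -2.46908934e-01,
         6.81331690e-02],
       [ 9.99997521e-01, -1.40965012e-03,  1.72360957e-03,
        -3.89762004e-04],
       [-2.01829877e-03, -2.46906701e-01,  9.69037155e-01,
        -1.62059500e-01],
       [ 0.00000000e+00,  0.00000000e+00,  0.00000000e+00,
         1.00000000e+00]])}
```

View pics/a.png

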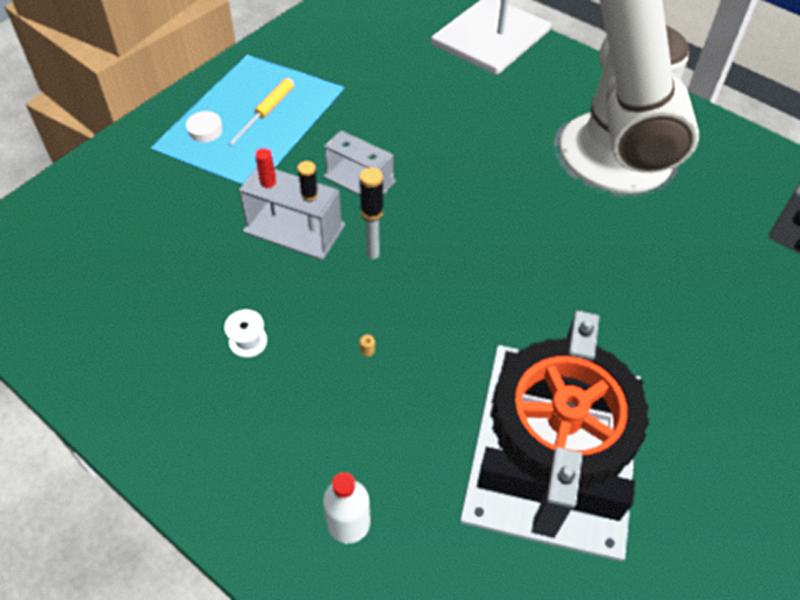

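View pics/b.png

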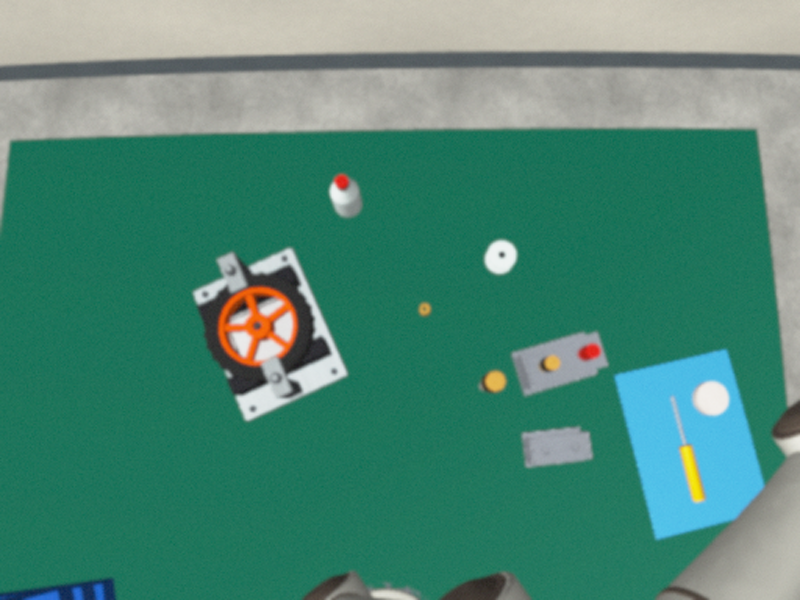

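Scene: candidates for the drift are the black handle with brass cap hanging in the rack at (307,180), and a bigger one standing at (372,195); the smaller, in the rack with the red punch, fits. Racks: larger one (290,210), smaller empty one (360,160); the larger fits. Wheel hub is at (572,402) in the scene, (257,326) in the top view.

```bash
cat > m.py <<'E'
from h import *
a=cv2.imread("pics/scene.png");b=cv2.imread("pics/top.png")
S=0.64
def blobs(im,lo,hi,u0,v0,u1,v1,name):
    h=cv2.cvtColor(im,cv2.COLOR_BGR2HSV); m=cv2.inRange(h,np.array(lo),np.array(hi)); w=np.zeros_like(m)
    u0,v0,u1,v1=[int(x*S) for x in(u0,v0,u1,v1)]; w[v0:v1,u0:u1]=m[v0:v1,u0:u1]
    n,l,st,c=cv2.connectedComponentsWithStats(w); i=1+np.argmax(st[1:,4]); print(name,c[i].round(1),st[i]); return c[i]
br=((15,90,120),(30,255,255))
ca=blobs(a,*br,290,155,325,185,"cap s"); cb=blobs(b,*br,540,350,565,378,"cap t")
print("cap",tri(ray("scene",*ca),ray("top",*cb)), onz("top",*cb,0.150),onz("scene",*ca,0.150))
la=blobs(a,*br,350,165,390,192,"big s"); lb=blobs(b,*br,480,365,515,395,"big t")
print("big",tri(ray("scene",*la),ray("top",*lb)))
ra=blobs(a,(0,150,100),(6,255,255),250,145,280,190,"red s"); rb=blobs(b,(0,150,100),(6,255,255),575,335,610,365,"red t")
print("red",tri(ray("scene",*ra),ray("top",*rb)), onz("top",*rb,0.148))
og=((4,180,120),(14,255,255))
oa=blobs(a,*og,480,330,660,480,"wheel s"); ob=blobs(b,*og,200,270,320,380,"wheel t")
for n,p in(("hub s",(572,402)),("hub t",(257,326))):
    print(n,onz(n[4:]=="s" and "scene" or "top",p[0]*S,p[1]*S,0.12))
# jig plate corners in top and scene (800x600 px), z=.012
for p in((193,292),(291,248),(347,375),(248,420)): print("plate t",onz("top",p[0]*S,p[1]*S,.012))
for p in((463,522),(624,557),(499,347)): print("plate s",onz("scene",p[0]*S,p[1]*S,.012))
for p in((513,354),(597,333),(607,367),(524,395)): print("rack t .088",onz("top",p[0]*S,p[1]*S,.088))
for p in((242,189),(329,214),(341,188)): print("rack s .088",onz("scene",p[0]*S,p[1]*S,.088))
for n,p,z in(("bottle",(342,181),.13),("spool",(500,257),.04),("new",(425,309),.026)): print(n,onz("top",p[0]*S,p[1]*S,z))
c=a[int(140*S):int(270*S),int(230*S):int(410*S)]
cv2.imwrite("pics/c.png",cv2.resize(c,None,fx=5,fy=5,interpolation=cv2.INTER_CUBIC))
E
python3 m.py
```

```text
cap s [195.9 107.1] [190 103  12   9  87]
cap t [352.6 232. ] [348 228  10   9  76]
cap (array([ 0.47878846, -0.27656262,  0.14728937]), np.float64(0.0006679591608962595)) [ 0.47878266 -0.27627146  0.15      ] [ 0.480592   -0.27415222  0.15      ]
big s [237.4 112.9] [230 107  15  13 139]
big t [316.5 243.6] [310 237  14  14 148]
big (array([ 0.45036425, -0.18161859,  0.16669819]), np.float64(0.002080693677158618))
red s [169.9 107.6] [165  96  11  24 192]
red t [377.1 224.8] [371 221  13   9  81]
red (array([ 0.49728265, -0.34621109,  0.11813286]), np.float64(0.004205963444906013)) [ 0.49585986 -0.33989804  0.148     ]
wheel s [365.7 255.2] [ 330  227   72   64 2313]
wheel t [162.  205.4] [139 183  52  52 965]
hub s [0.55058628 0.20641949 0.12      ]
hub t [0.54961378 0.20302894 0.12      ]
plate t [0.62966759 0.34978046 0.012     ]
plate t [0.71003685 0.16836182 0.012     ]
plate t [0.47286154 0.06371993 0.012     ]
plate t [0.39484319 0.24149619 0.012     ]
plate s [0.71036122 0.17538346 0.012     ]
plate s [0.62724262 0.35188657 0.012     ]
plate s [0.47517579 0.06904164 0.012     ]
rack t .088 [ 0.49906993 -0.22530934  0.088     ]
rack t .088 [ 0.53234064 -0.37147182  0.088     ]
rack t .088 [ 0.47383756 -0.38519351  0.088     ]
rack t .088 [ 0.42963725 -0.24117101  0.088     ]
rack s .088 [ 0.53018589 -0.3652508   0.088     ]
rack s .088 [ 0.48645992 -0.23048243  0.088     ]
rack s .088 [ 0.43588515 -0.25143721  0.088     ]
bottle [0.79603738 0.06106907 0.13      ]
spool [ 0.67976564 -0.21637288  0.04      ]
new [ 0.58871756 -0.07874259  0.026     ]
```

View pics/c.png

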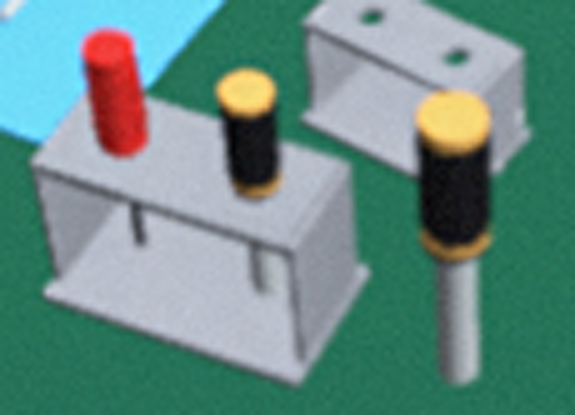

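The crop shows the drift's brass cap at (245,90) in the larger rack beside the red punch (115,90); the stouter look-alike stands on the bench at (455,120). Drift at (0.479, -0.277), top 0.147, which agrees with the description. Moving over it.

```bash
python3 -m handwheel '[[[0,0,0,-0.0395,0.0223,0,0.087],[0,0,0,-0.0395,0.0223,0,0.087],[0,0,0,-0.0395,0.0223,0,0.087],[0,0,0,-0.0395,0.0223,0,0.087],[0,0,0,-0.0395,0.0223,0,0.087],[0,0,0,-0.0395,0.0223,0,0.087],[0,0,0,-0.0395,0.0223,0,0.087],[0,0,0,-0.0395,0.0223,0,0.087],[0,0,0,-0.0395,0.0223,0,0.087]]]'
python3 -m handwheel '[[[0,0,-1.3,0,0,0,0.087],[0,0,-1.3,0,0,0,0.087],[0,0,-1.3,0,0,0,0.087],[0,0,-1.3,0,0,0,0.087],[0,0,-1.3,0,0,0,0.087],[0,0,-1.3,0,0,0,0.087],[0,0,-1.3,0,0,0,0.087],[0,0,-1.3,0,0,0,0.087],[0,0,-1.3,0,0,0,0.087],[0,0,-1.3,0,0,0,0.087],[0,0,-1.2,0,0,0,0.087],[0,0,0,0,0,0,0.087]]]'
cat >> h.py <<'E'
def to(x,y,z):
    s=r.sense(); R=np.array(s["ee_rot"]); print("tcp",s["tcp_pos"].round(4),"shift",(R.T@(np.array([x,y,z])-s["tcp_pos"])).round(4),"yaw y",np.degrees(np.arctan2(R[1,1],R[0,1])).round(2),"tilt",R[:,2].round(4),"j",s["joints"].round(0))
E
python3 - <<'E'
from h import *
to(.479,-.2765,.222); C=cal("wrist"); w=snap("wrist","pics/w1.png")
for n,P in(("cap",(.4788,-.2766,.1473)),("red",(.497,-.344,.148))): print(n,proj("wrist",P,C))
cv2.imwrite("pics/w1b.png",cv2.resize(w[:,:,::-1],(800,600)))
h=cv2.cvtColor(w,cv2.COLOR_RGB2HSV)
for n,lo,hi in(("brass",(15,90,100),(30,255,255)),("red",(0,150,80),(6,255,255)),("plate",(0,0,90),(180,50,255)),("black",(0,0,0),(180,255,45))):
    k,l,st,c=cv2.connectedComponentsWithStats(cv2.inRange(h,np.array(lo),np.array(hi)))
    for i in range(1,k):
        if st[i,4]>150: print(n,st[i],c[i].round(1),onz("wrist",*c[i],.148,C).round(4))
E
```

```text
time_s: 1.0
tcp_pos: [0.4801, -0.275, 0.2223]
ee_rot: [[-0.939, -0.343, -0.001], [-0.343, 0.939, 0.0], [0.0, 0.0, -1.0]]
wrist_force: [0.9, -0.7, 0.2]
gripper_width: 0.998
gripper_force: 0.0
time_s: 2.2
tcp_pos: [0.4791, -0.2766, 0.2221]
ee_rot: [[0.263, -0.965, -0.001], [-0.965, -0.263, 0.0], [-0.001, 0.001, -1.0]]
wrist_force: [-0.1, 0.3, -0.1]
gripper_width: 0.999
gripper_force: 0.0
tcp [ 0.4791 -0.2766  0.2221] shift [-0.0001  0.0001  0.0001] yaw y -164.77 tilt [-1.e-03  4.e-04 -1.e+00] j [-13.  15. -10.  -0. -65.  28.]
cap [258.1525604  198.69608704]
red [258.19767941 107.11526023]
brass [245 181  30  31 730] [259.5 196.1] [ 0.4784 -0.2791  0.148 ]
brass [ 70 228  30  55 841] [ 81.7 255.1] [ 0.6093 -0.1902  0.148 ]
brass [419 228  30  55 758] [436.6 255.8] [ 0.3202 -0.2676  0.148 ]
brass [ 232  288  280   21 3256] [381.  300.4] [ 0.3511 -0.2155  0.148 ]
red [244  89  32  33 827] [259.6 104.6] [ 0.4965 -0.346   0.148 ]
plate [ 225   67   69  147 7688] [259.1 136.1] [ 0.4909 -0.3238  0.148 ]
plate [ 340  130   87  106 6019] [381.9 181. ] [ 0.3893 -0.3158  0.148 ]
plate [  51  148   60   49 2118] [ 80.2 171.5] [ 0.6188 -0.2617  0.148 ]
plate [  81  249  357   26 6947] [259.3 259.7] [ 0.4642 -0.2263  0.148 ]
plate [180 337 116   4 283] [242.1 338.8] [ 0.4585 -0.1461  0.148 ]
black [246 171  27  17 215] [259.  177.2] [ 0.4827 -0.2935  0.148 ]
black [    0   213   512   171 34817] [198.1 330.9] [ 0.4986 -0.1438  0.148 ]
black [ 376  213  136   83 3717] [442.6 250.7] [ 0.317  -0.2732  0.148 ]
black [140 217  41  24 614] [165.  231.1] [ 0.5446 -0.2307  0.148 ]
black [338 217  40  24 614] [352.8 231. ] [ 0.3976 -0.2705  0.148 ]
black [152 271  19  30 278] [158.6 280.8] [ 0.5417 -0.1844  0.148 ]
black [245 271  35  26 793] [261.8 284.3] [ 0.4562 -0.2046  0.148 ]
black [348 271  19  25 273] [359.4 280.3] [ 0.3767 -0.2295  0.148 ]
black [394 367  39  17 605] [412.9 375.2] [ 0.2885 -0.1445  0.148 ]
```

View pics/w1b.png

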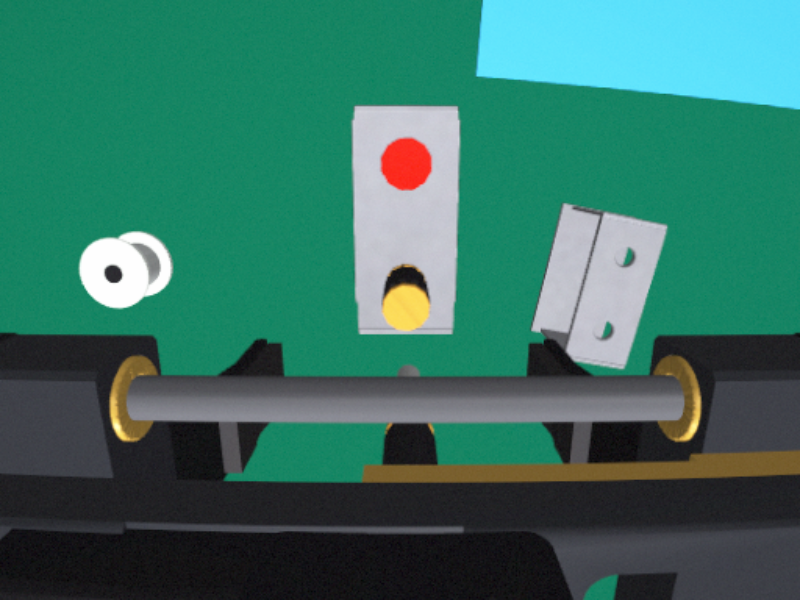

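The wrist view shows the drift cap at (406,305), the red punch at (406,163) and the rack square with the jaw. Next I view the hub with the same wrist geometry, so that camera bias cancels.

```bash
python3 -m handwheel '[[[0,0,0,-0.0405,-0.01775,0,0.087],[0,0,0,-0.0405,-0.01775,0,0.087],[0,0,0,-0.0405,-0.01775,0,0.087],[0,0,0,-0.0405,-0.01775,0,0.087],[0,0,0,-0.0405,-0.01775,0,0.087],[0,0,0,-0.0405,-0.01775,0,0.087],[0,0,0,-0.0405,-0.01775,0,0.087],[0,0,0,-0.0405,-0.01775,0,0.087],[0,0,0,-0.0405,-0.01775,0,0.087],[0,0,0,-0.0405,-0.01775,0,0.087],[0,0,0,-0.0405,-0.01775,0,0.087],[0,0,0,0,0,0.02,0.087]]]' | sed -n 2p
python3 -m handwheel '[[[0,0,0,0,0,0,0.087],[0,0,0,0,0,0,0.087],[0,0,0,0,0,0,0.087]]]'|sed -n 2p
python3 - <<'E'
from h import *
C=cal("wrist"); w=snap("wrist","pics/w2.png"); to(.479,-.278,.222)
h=cv2.cvtColor(w,cv2.COLOR_RGB2HSV)
m=cv2.inRange(h,np.array((3,150,80)),np.array((16,255,255)))
k,l,st,c=cv2.connectedComponentsWithStats(m); i=1+np.argmax(st[1:,4]); print(st[i],c[i])
cs,hi=cv2.findContours((l==i).astype(np.uint8),cv2.RETR_CCOMP,cv2.CHAIN_APPROX_NONE)
for q in cs:
    if len(q)>12:
        (u,v),ax,an=cv2.fitEllipse(q); print(len(q),(round(u,1),round(v,1)),np.round(ax,1),onz("wrist",u,v,.12,C).round(4))
cv2.imwrite("pics/w2b.png",cv2.resize(w[:,:,::-1],(800,600)))
E
```

```text
tcp_pos: [0.553, 0.2099, 0.2044]
tcp_pos: [0.551, 0.2037, 0.2035]
tcp [0.5511 0.2037 0.2037] shift [ 0.4461  0.1954 -0.0188] yaw y -164.85 tilt [ 1.5e-03  6.0e-04 -1.0e+00] j [ 36.  19.  -7.   0. -64. -21.]
[  180   114   157   127 10025] [258.41396509 184.48798005]
520 (258.1, 179.8) [127.2 166. ] [0.5544 0.1909 0.12  ]
117 (225.9, 217.0) [29.6 49.5] [0.5719 0.2283 0.12  ]
48 (259.1, 194.3) [15.9 19.2] [0.5505 0.2023 0.12  ]
130 (304.1, 186.0) [38.2 51. ] [0.5172 0.1862 0.12  ]
149 (220.3, 163.7) [41.7 56.2] [0.5867 0.1861 0.12  ]
22 (236.4, 126.9) [ 2.7 12. ] [0.5814 0.1549 0.12  ]
177 (270.4, 143.0) [41.9 61.8] [0.5528 0.16   0.12  ]
```

View pics/w2b.png

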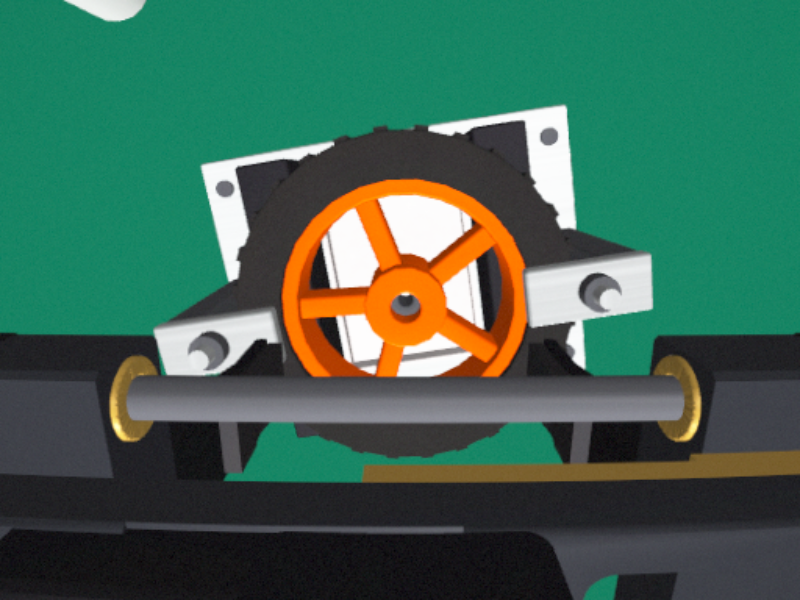

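The hub hole shows at (405,303) in the 800-px view, its lit far wall hiding the lower edge by about 1.4 px. The shift from drift to hole is then about (0.0718, 0.4825). I return to the drift and grasp it.

```bash
python3 -m handwheel '[[[0,0,0,0.0405,0.0178,-0.0017,0.087],[0,0,0,0.0405,0.0178,-0.0017,0.087],[0,0,0,0.0405,0.0178,-0.0017,0.087],[0,0,0,0.0405,0.0178,-0.0017,0.087],[0,0,0,0.0405,0.0178,-0.0017,0.087],[0,0,0,0.0405,0.0178,-0.0017,0.087],[0,0,0,0.0405,0.0178,-0.0017,0.087],[0,0,0,0.0405,0.0178,-0.0017,0.087],[0,0,0,0.0405,0.0178,-0.0017,0.087],[0,0,0,0.0405,0.0178,-0.0017,0.087],[0,0,0,0.0405,0.0178,-0.0017,0.087],[0,0,0,0,0,0,0.087]]]' | sed -n 2p
python3 -m handwheel '[[[0,0,0,0,0,0,0.087],[0,0,0,0,0,0,0.087]]]'|sed -n 2p
python3 -c "
from h import *
to(.4786,-.278,.106)"
```

```text
tcp_pos: [0.4776, -0.2818, 0.2223]
tcp_pos: [0.4787, -0.2767, 0.2218]
tcp [ 0.4787 -0.2767  0.2218] shift [0.0012 0.0005 0.1158] yaw y -164.78 tilt [ 8.e-04 -1.e-04 -1.e+00] j [-13.  15. -10.  -0. -65.  28.]
```

```bash
python3 -m handwheel '[[[0,0,0,0.0012,0.0005,0.03,0.087],[0,0,0,0,0,0.03,0.087],[0,0,0,0,0,0.03,0.087],[0,0,0,0,0,0.0258,0.087],[0,0,0,0,0,0,0.087],[0,0,0,0,0,0,0.087]]]'
python3 -m handwheel '[[[0,0,0,0,0,0,0.02],[0,0,0,0,0,0,0.02],[0,0,0,0,0,0,0.02],[0,0,0,0,0,0,0.02],[0,0,0,0,0,0,0.02],[0,0,0,0,0,0,0.02],[0,0,0,0,0,0,0.02],[0,0,0,0,0,0,0.02]]]'
python3 -c "
from h import *
to(.4786,-.278,.106)"
```

```text
time_s: 5.8
tcp_pos: [0.4795, -0.2775, 0.1062]
ee_rot: [[0.265, -0.964, 0.0], [-0.964, -0.265, -0.001], [0.001, -0.0, -1.0]]
wrist_force: [0.8, -0.3, 0.2]
gripper_width: 1.0
gripper_force: 0.0
time_s: 6.6
tcp_pos: [0.4787, -0.2782, 0.1054]
ee_rot: [[0.263, -0.965, -0.0], [-0.965, -0.263, 0.0], [-0.0, 0.0, -1.0]]
wrist_force: [0.6, 0.9, -0.2]
gripper_width: 0.357
gripper_force: 0.0
tcp [ 0.4787 -0.2782  0.1054] shift [-0.0002  0.     -0.0006] yaw y -164.76 tilt [-1.e-04  0.e+00 -1.e+00] j [-13.  22. -19.  -0. -50.  29.]
```

```bash
python3 -m handwheel '[[[0,0,0,0,0,0,0.018],[0,0,0,0,0,0,0.018],[0,0,0,0,0,0,0.018],[0,0,0,0,0,0,0.018],[0,0,0,0,0,0,0.018],[0,0,0,0,0,0,0.018]]]'
python3 -c "
from h import *
to(.4786,-.278,.106)"
```

```text
time_s: 7.2
tcp_pos: [0.4788, -0.2782, 0.1054]
ee_rot: [[0.263, -0.965, 0.0], [-0.965, -0.263, -0.0], [0.0, -0.0, -1.0]]
wrist_force: [0.8, -0.4, -0.6]
gripper_width: 0.269
gripper_force: 30.0
tcp [ 0.4788 -0.2782  0.1054] shift [-0.0002  0.0001 -0.0006] yaw y -164.76 tilt [ 1.e-04 -0.e+00 -1.e+00] j [-13.  22. -19.   0. -50.  29.]
```

```bash
python3 -m handwheel '[[[0,0,0,0,0,-0.01,0.018],[0,0,0,0,0,-0.03,0.018],[0,0,0,0,0,-0.035,0.018],[0,0,0,0,0,-0.035,0.018],[0,0,0,0,0,-0.035,0.018],[0,0,0,0,0,-0.02,0.018],[0,0,0,0,0,0,0.018],[0,0,0,0,0,0,0.018]]]'
python3 - <<'E'
from h import *
to(.4788+.0718,-.2782+.4825,.255); s=snap("wrist","pics/w3.png")
h=cv2.cvtColor(s,cv2.COLOR_RGB2GRAY)
cv2.imwrite("pics/w3b.png",cv2.resize(s[100:260,160:360,::-1],(800,640))[:600])
print(proj("wrist",np.r_[r.sense()["tcp_pos"]-[0,0,.0874]]))
E
```

```text
time_s: 8.0
tcp_pos: [0.4779, -0.2777, 0.2698]
ee_rot: [[0.262, -0.965, -0.001], [-0.965, -0.262, 0.001], [-0.002, 0.001, -1.0]]
wrist_force: [-0.4, 0.7, -1.8]
gripper_width: 0.264
gripper_force: 30.0
tcp [ 0.4779 -0.2777  0.2698] shift [-0.446  -0.1967  0.0154] yaw y -164.78 tilt [-0.001   0.0013 -1.    ] j [-13.  13.  -5.  -0. -72.  29.]
[257.61207812 194.16811537]
```

View pics/w3b.png

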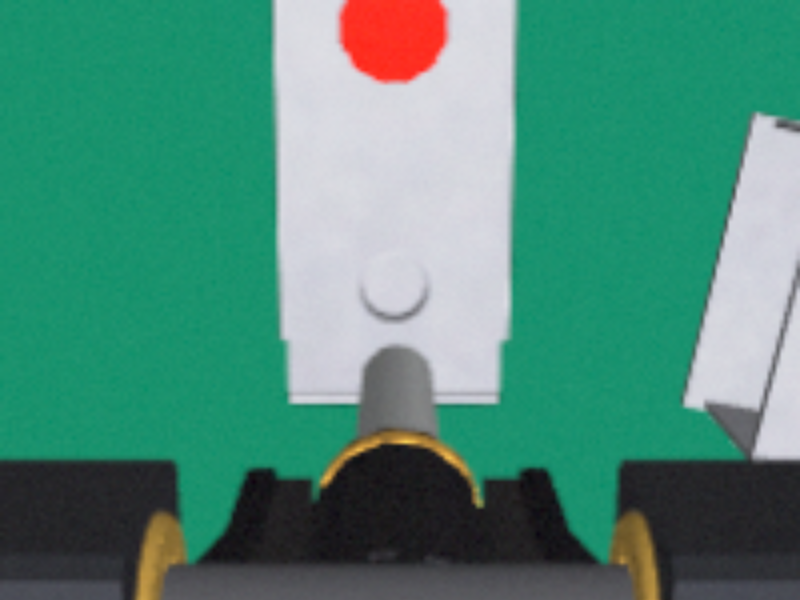

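The crop shows the drift hanging straight in the jaw, rod tip edge at (396,345), with the emptied rack hole at (395,285). Moving it above the hub.

```bash
python3 -m handwheel '[[[0,0,0,-0.0405,-0.0179,0,0.018],[0,0,0,-0.0405,-0.0179,0,0.018],[0,0,0,-0.0405,-0.0179,0,0.018],[0,0,0,-0.0405,-0.0179,0,0.018],[0,0,0,-0.0405,-0.0179,0,0.018],[0,0,0,-0.0405,-0.0179,0,0.018],[0,0,0,-0.0405,-0.0179,0,0.018],[0,0,0,-0.0405,-0.0179,0,0.018],[0,0,0,-0.0405,-0.0179,0,0.018],[0,0,0,-0.0405,-0.0179,0,0.018],[0,0,0,-0.0405,-0.0179,0,0.018],[0,0,0,0,0,0,0.018]]]'|sed -n 2p
python3 -m handwheel '[[[0,0,0,0,0,0,0.018],[0,0,0,0,0,0,0.018],[0,0,0,0,0,0,0.018],[0,0,0,0,0,0,0.018]]]'|sed -n 2,4p
python3 - <<'E'
from h import *
to(.551,.2038,.27); s=snap("wrist","pics/w4.png")
C=cal("wrist")
cv2.imwrite("pics/w4b.png",cv2.resize(s[140:240,195:325,::-1],(780,600),interpolation=cv2.INTER_CUBIC))
print(proj("wrist",r.sense()["tcp_pos"]-[0,0,.0874]),proj("wrist",(.5502,.2034,.12)))
E
```

```text
tcp_pos: [0.5512, 0.2077, 0.267]
tcp_pos: [0.5515, 0.2023, 0.2705]
ee_rot: [[0.261, -0.965, -0.0], [-0.965, -0.261, -0.0], [0.0, 0.0, -1.0]]
wrist_force: [1.1, -0.0, -1.8]
tcp [0.5515 0.2023 0.2705] shift [-0.0016  0.0001  0.0005] yaw y -164.84 tilt [-1.e-04 -0.e+00 -1.e+00] j [ 36.  17.  -0.  -0. -73. -21.]
[257.88289962 194.42140062] [259.02697234 179.35582646]
```

View pics/w4b.png

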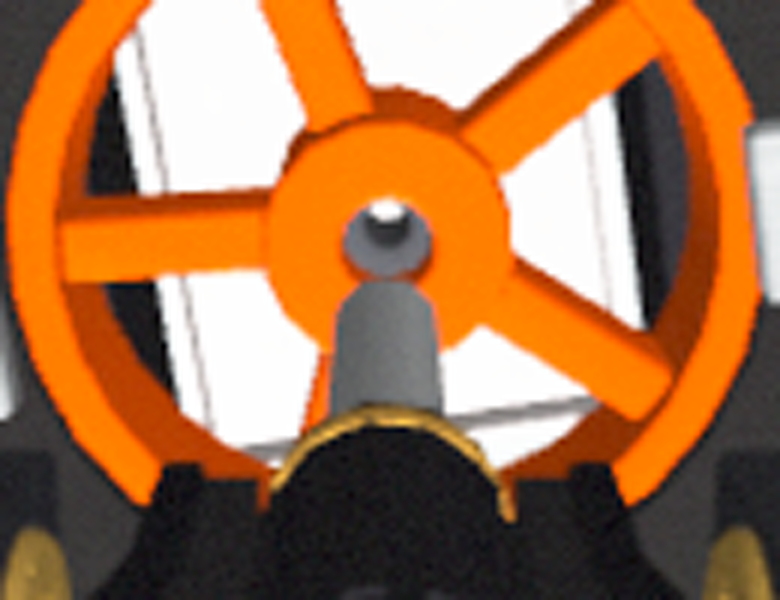

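The crop shows the hole at (388,245) centre, hub outline from 268 to 512, tip top edge at (386,280). Working out the offset from the hole to the tip.

```bash
python3 - <<'E'
from h import *
s=r.sense(); R=np.array(s["ee_rot"]); C=cal("wrist"); zt=s["tcp_pos"][2]-.0874
w=cv2.imread("pics/w4.png"); hsv=cv2.cvtColor(w,cv2.COLOR_BGR2HSV).astype(int)
for v in(170,174,176,178,180,182,184,186): print(v,[ "%d/%d"%(x[1]//10,x[2]//10) for x in hsv[v,236:286]])
tip=onz("wrist",259.2,194.8,zt,C)
for p in((259.7,180.4),(259.7,181.2)):
    hb=onz("wrist",*p,.12,C); print(p,hb.round(4),"tool shift",(R.T@(hb-tip)).round(4))
hb=np.array([.5502,.2034,.12]);print("w2",(R.T@(hb-tip)).round(4))
# expected outlines of hole and tip, for checking
for c,rad in((hb,.008),(hb,.022)):
    q=np.array([proj("wrist",c+rad*np.array([np.cos(a),np.sin(a),0]),C) for a in np.linspace(0,6.28,40)]); print(q.min(0).round(1),q.max(0).round(1))
E
```

```text
170 ['0/25', '0/25', '0/25', '0/25', '3/24', '20/24', '25/25', '25/25', '25/25', '25/25', '25/25', '25/25', '25/25', '25/25', '25/25', '25/25', '25/25', '25/25', '25/25', '25/25', '25/25', '25/25', '25/25', '25/25', '25/25', '25/25', '25/25', '25/25', '25/25', '25/25', '25/25', '25/25', '25/25', '25/25', '25/25', '25/25', '25/25', '25/25', '25/25', '25/25', '25/25', '25/24', '7/23', '0/25', '0/25', '0/25', '0/25', '0/25', '0/25', '0/25']
174 ['25/19', '25/19', '25/19', '25/21', '25/25', '25/25', '25/25', '25/25', '25/25', '25/25', '25/25', '25/25', '25/25', '25/25', '25/25', '25/25', '25/25', '25/25', '22/25', '17/25', '8/20', '0/24', '0/25', '0/25', '0/25', '0/22', '5/17', '15/23', '20/25', '25/25', '25/25', '25/25', '25/25', '25/25', '25/25', '25/25', '25/25', '25/25', '25/25', '25/25', '25/25', '25/25', '25/25', '14/24', '1/25', '0/25', '0/25', '0/25', '0/25', '0/25']
176 ['25/25', '25/25', '25/25', '25/25', '25/25', '25/25', '25/25', '25/25', '25/25', '25/25', '25/25', '25/25', '25/25', '25/25', '25/25', '25/25', '25/25', '17/23', '2/12', '1/10', '1/6', '0/9', '0/19', '0/20', '0/
[... 1938 characters left out ...]
'7/23', '1/25']
186 ['0/25', '0/25', '0/25', '11/25', '25/25', '25/25', '25/25', '25/25', '25/25', '25/25', '25/25', '25/25', '25/25', '25/25', '25/25', '25/25', '25/25', '25/24', '24/20', '21/17', '16/16', '13/14', '9/13', '5/11', '10/13', '13/14', '15/14', '19/14', '25/16', '25/22', '25/25', '25/25', '25/25', '25/25', '25/25', '25/25', '25/25', '25/25', '25/25', '25/25', '25/25', '25/25', '25/25', '25/25', '25/25', '25/24', '25/22', '25/19', '25/19', '25/18']
(259.7, 180.4) [0.5493 0.2043 0.12  ] tool shift [-0.002   0.0006  0.0632]
(259.7, 181.2) [0.549  0.2051 0.12  ] tool shift [-0.0029  0.0006  0.0632]
w2 [-0.0009 -0.      0.0632]
[251.2 171.7] [266.9 186.9]
[237.5 158. ] [280.5 200. ]
```

```bash
python3 -m handwheel '[[[0,0,0,-0.0015,0.0003,0.02,0.018],[0,0,0,0,0,0.02,0.018],[0,0,0,0,0,0.015,0.018],[0,0,0,0,0,0.005,0.018],[0,0,0,0,0,0,0.018],[0,0,0,0,0,0,0.018]]]'|sed -n 2,4p
python3 -m handwheel '[[[0,0,0,0,0,0.001,0.018],[0,0,0,0,0,0.001,0.018],[0,0,0,0,0,0.001,0.018],[0,0,0,0,0,0,0.018]]]'|sed -n 2,4p
```

```text
tcp_pos: [0.5515, 0.2048, 0.2115]
ee_rot: [[0.263, -0.965, 0.002], [-0.965, -0.263, 0.001], [-0.0, -0.002, -1.0]]
wrist_force: [0.1, -0.9, -1.5]
tcp_pos: [0.5508, 0.2048, 0.2074]
ee_rot: [[0.263, -0.965, -0.0], [-0.965, -0.263, 0.0], [-0.0, 0.0, -1.0]]
wrist_force: [0.4, 0.5, -1.7]
```

```bash
python3 -m handwheel '[[[0,0,0,0,0,0.0005,0.018],[0,0,0,0,0,0.0005,0.018],[0,0,0,0,0,0,0.018]]]'|sed -n 2,4p
python3 -m handwheel '[[[0,0,0,0,0,0.0005,0.018],[0,0,0,0,0,0.0005,0.018],[0,0,0,0,0,0,0.018]]]'|sed -n 2,4p
```

```text
tcp_pos: [0.5508, 0.2048, 0.2063]
ee_rot: [[0.263, -0.965, -0.0], [-0.965, -0.263, -0.0], [0.0, 0.0, -1.0]]
wrist_force: [0.5, 0.1, -1.2]
tcp_pos: [0.5508, 0.2048, 0.2054]
ee_rot: [[0.263, -0.965, -0.0], [-0.965, -0.263, -0.0], [0.0, 0.0, -1.0]]
wrist_force: [0.1, -0.1, -1.6]
```

```bash
for i in 1 2; do python3 -m handwheel '[[[0,0,0,0,0,0.0007,0.018],[0,0,0,0,0,0.0007,0.018],[0,0,0,0,0,0,0.018]]]'|sed -n '2p;4p'; done; cp h.py h2.py
```

```text
tcp_pos: [0.5508, 0.2047, 0.2039]
wrist_force: [0.5, -0.0, -2.8]
tcp_pos: [0.5508, 0.2048, 0.2025]
wrist_force: [-0.5, 0.0, -1.1]
```

In the hole: 5 mm below the face without force. Going on down to the bush.

```bash
python3 -m handwheel '[[[0,0,0,0,0,0.0015,0.018],[0,0,0,0,0,0.0015,0.018],[0,0,0,0,0,0.0015,0.018],[0,0,0,0,0,0.0015,0.018],[0,0,0,0,0,0,0.018]]]'|sed -n '2p;4p'
for i in 1 2 3; do python3 -m handwheel '[[[0,0,0,0,0,0.001,0.018],[0,0,0,0,0,0.001,0.018],[0,0,0,0,0,0,0.018]]]'|sed -n '2p;4p'; done
```

```text
tcp_pos: [0.5507, 0.2047, 0.1963]
wrist_force: [-0.0, 0.2, -2.7]
tcp_pos: [0.5508, 0.2047, 0.1945]
wrist_force: [0.2, -0.2, -1.4]
tcp_pos: [0.5508, 0.2047, 0.1925]
wrist_force: [0.0, -0.3, -1.6]
tcp_pos: [0.5508, 0.2048, 0.1904]
wrist_force: [-0.0, 0.1, -1.6]
```

```bash
for i in 1 2 3 4; do python3 -m handwheel '[[[0,0,0,0,0,0.0007,0.018],[0,0,0,0,0,0.0007,0.018],[0,0,0,0,0,0,0.018]]]'|sed -n '2p;4p'; done
```

```text
tcp_pos: [0.5508, 0.2047, 0.1891]
wrist_force: [-0.1, -1.0, -1.9]
tcp_pos: [0.551, 0.2048, 0.1884]
wrist_force: [-1.1, -0.6, -0.1]
tcp_pos: [0.5512, 0.2048, 0.1883]
wrist_force: [-3.2, -0.0, 6.9]
tcp_pos: [0.5515, 0.2048, 0.1882]
wrist_force: [-4.0, -0.8, 11.2]
```

```bash
for i in 1 2 3; do python3 -m handwheel '[[[0,0,0,0,0,0.0007,0.018],[0,0,0,0,0,0.0007,0.018],[0,0,0,0,0,0,0.018]]]'|sed -n '2p;4p;6p'; done
```

```text
tcp_pos: [0.5517, 0.2048, 0.188]
wrist_force: [-5.7, 0.3, 15.3]
gripper_force: 30.1
tcp_pos: [0.5517, 0.2049, 0.1876]
wrist_force: [-6.4, -0.5, 19.2]
gripper_force: 30.1
tcp_pos: [0.5518, 0.2049, 0.1865]
wrist_force: [-7.3, 0.0, 20.1]
gripper_force: 30.1
```

```bash
for i in 1 2 3; do python3 -m handwheel '[[[0,0,0,0,0,0.0007,0.018],[0,0,0,0,0,0.0007,0.018],[0,0,0,0,0,0.0007,0.018],[0,0,0,0,0,0.0007,0.018]]]'|sed -n '2,4p'; done
```

```text
tcp_pos: [0.5518, 0.2049, 0.1839]
ee_rot: [[0.265, -0.964, 0.005], [-0.964, -0.265, 0.001], [0.001, -0.005, -1.0]]
wrist_force: [-7.9, -1.3, 21.6]
tcp_pos: [0.5518, 0.2049, 0.181]
ee_rot: [[0.265, -0.964, 0.005], [-0.964, -0.265, 0.001], [0.001, -0.005, -1.0]]
wrist_force: [-7.2, 0.4, 20.3]
tcp_pos: [0.5517, 0.2049, 0.1782]
ee_rot: [[0.265, -0.964, 0.005], [-0.964, -0.265, 0.001], [0.001, -0.005, -1.0]]
wrist_force: [-6.1, -0.6, 22.2]
```

Steady slide at about 22 N; continuing.

```bash
for i in 1 2 3; do python3 -m handwheel '[[[0,0,0,0,0,0.0008,0.018],[0,0,0,0,0,0.0008,0.018],[0,0,0,0,0,0.0008,0.018],[0,0,0,0,0,0.0008,0.018],[0,0,0,0,0,0.0008,0.018]]]'|sed -n '2p;4p'; done
```

```text
tcp_pos: [0.5517, 0.2049, 0.1741]
wrist_force: [-8.5, -0.5, 21.2]
tcp_pos: [0.5517, 0.205, 0.1699]
wrist_force: [-8.1, -0.4, 20.1]
tcp_pos: [0.5517, 0.205, 0.1655]
wrist_force: [-6.6, -0.6, 17.2]
```

```bash
python3 -m handwheel '[[[0,0,0,0,0,0.0008,0.018],[0,0,0,0,0,0.0008,0.018],[0,0,0,0,0,0.0008,0.018],[0,0,0,0,0,0.0008,0.018]]]'|sed -n '1,2p;4p'
```

```text
time_s: 18.5
tcp_pos: [0.5511, 0.2051, 0.1586]
wrist_force: [0.0, 0.0, -0.9]
```

The bush let go. I hold for half a second, then raise the drift.

```bash
python3 -m handwheel '[[[0,0,0,0,0,0,0.018],[0,0,0,0,0,0,0.018],[0,0,0,0,0,0,0.018],[0,0,0,0,0,0,0.018],[0,0,0,0,0,0,0.018]]]'|sed -n '2p;4p'
python3 -m handwheel '[[[0,0,0,0,0,-0.005,0.018],[0,0,0,0,0,-0.01,0.018],[0,0,0,0,0,-0.01,0.018],[0,0,0,0,0,-0.015,0.018],[0,0,0,0,0,-0.02,0.018],[0,0,0,0,0,-0.03,0.018],[0,0,0,0,0,-0.022,0.018],[0,0,0,0,0,0,0.018],[0,0,0,0,0,0,0.018]]]'|sed -n '2,4p'
python3 - <<'E'
from h import *
to(.4788,-.2782,.27); s=snap("wrist","pics/w5.png")
cv2.imwrite("pics/w5b.png",cv2.resize(s[110:240,180:340,::-1],(720,585),interpolation=cv2.INTER_CUBIC))
E
```

```text
tcp_pos: [0.5509, 0.2047, 0.1569]
wrist_force: [0.3, -0.1, -2.7]
tcp_pos: [0.5506, 0.2049, 0.2698]
ee_rot: [[0.263, -0.965, 0.001], [-0.965, -0.263, 0.001], [-0.001, -0.001, -1.0]]
wrist_force: [0.0, -0.1, -1.4]
tcp [0.5506 0.2049 0.2698] shift [ 0.4472  0.1962 -0.0009] yaw y -164.77 tilt [ 6.0e-04  1.3e-03 -1.0e+00] j [ 36.  17.  -1.  -0. -73. -21.]
```

View pics/w5b.png

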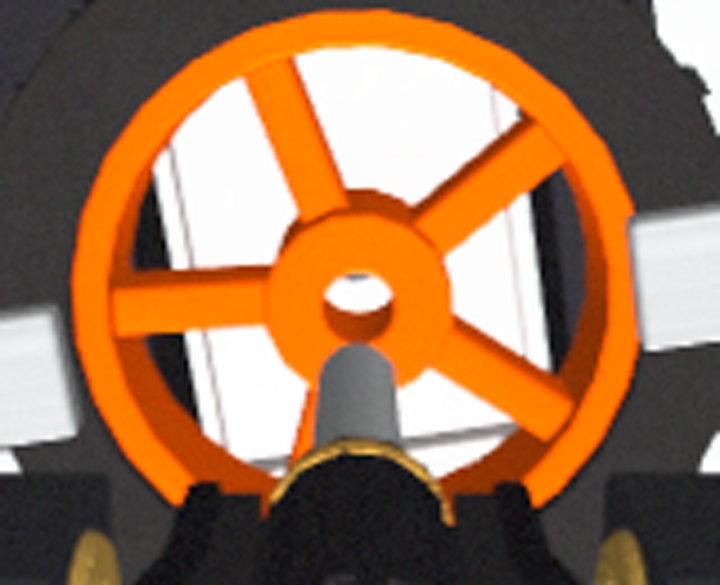

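The hub is empty, showing the white tray through the hole at (357,293). The tip edge stands at the same pixel as before, so the drift has not slipped. Returning to the rack.

```bash
python3 -m handwheel '[[[0,0,0,0.0407,0.0178,0,0.018],[0,0,0,0.0407,0.0178,0,0.018],[0,0,0,0.0407,0.0178,0,0.018],[0,0,0,0.0407,0.0178,0,0.018],[0,0,0,0.0407,0.0178,0,0.018],[0,0,0,0.0407,0.0178,0,0.018],[0,0,0,0.0407,0.0178,0,0.018],[0,0,0,0.0407,0.0178,0,0.018],[0,0,0,0.0407,0.0178,0,0.018],[0,0,0,0.0407,0.0178,0,0.018],[0,0,0,0.04,0.0178,0,0.018],[0,0,0,0,0,0,0.018]]]'|sed -n 2p
python3 -m handwheel '[[[0,0,0,0,0,0.04,0.018],[0,0,0,0,0,0.03,0.018],[0,0,0,0,0,0.01,0.018],[0,0,0,0,0,0,0.018],[0,0,0,0,0,0,0.018],[0,0,0,0,0,0,0.018]]]'|sed -n 2,4p
python3 -c "
from h import *
to(.4788,-.2782,.1054)"
```

```text
tcp_pos: [0.4775, -0.2818, 0.2671]
tcp_pos: [0.4807, -0.2782, 0.1911]
ee_rot: [[0.264, -0.965, 0.003], [-0.965, -0.264, -0.001], [0.002, -0.003, -1.0]]
wrist_force: [0.2, 0.3, -0.9]
tcp [ 0.4807 -0.2782  0.1911] shift [-0.0006  0.0021  0.0857] yaw y -164.72 tilt [ 0.0033 -0.0013 -1.    ] j [-13.  17. -12.   0. -61.  29.]
```

```bash
python3 -m handwheel '[[[0,0,0,0,0,0,0.018],[0,0,0,0,0,0,0.018],[0,0,0,0,0,0,0.018]]]'|sed -n 4p
python3 -c "
from h import *
to(.4788,-.2782,.1054)"
```

```text
wrist_force: [0.5, 0.2, -1.2]
tcp [ 0.4797 -0.278   0.1898] shift [-0.0001  0.001   0.0844] yaw y -164.76 tilt [ 1.e-03 -3.e-04 -1.e+00] j [-13.  17. -12.   0. -61.  29.]
```

```bash
python3 -m handwheel '[[[0,0,0,0,0,0,0.018],[0,0,0,0,0,0,0.018],[0,0,0,0,0,0,0.018],[0,0,0,0,0,0,0.018]]]'|sed -n 4p
python3 -c "
from h import *
to(.4788,-.2782,.1054)"
```

```text
wrist_force: [0.9, 0.8, -1.2]
tcp [ 0.4794 -0.278   0.1892] shift [0.0001 0.0007 0.0838] yaw y -164.76 tilt [-1.e-04  0.e+00 -1.e+00] j [-13.  17. -12.   0. -61.  29.]
```

Correct y by 0.7 mm, then lower slowly into the hole.

```bash
python3 -m handwheel '[[[0,0,0,0,0.0007,0,0.018],[0,0,0,0,0,0.004,0.018],[0,0,0,0,0,0.004,0.018],[0,0,0,0,0,0.003,0.018],[0,0,0,0,0,0.003,0.018],[0,0,0,0,0,0.002,0.018],[0,0,0,0,0,0.002,0.018],[0,0,0,0,0,0,0.018]]]'|sed -n '2p;4p'
```

```text
tcp_pos: [0.4786, -0.2781, 0.1709]
wrist_force: [0.7, -0.2, -2.1]
```

```bash
python3 -m handwheel '[[[0,0,0,0,0,0.003,0.018],[0,0,0,0,0,0.003,0.018],[0,0,0,0,0,0.006,0.018],[0,0,0,0,0,0.008,0.018],[0,0,0,0,0,0.01,0.018],[0,0,0,0,0,0.01,0.018],[0,0,0,0,0,0.01,0.018],[0,0,0,0,0,0.006,0.018],[0,0,0,0,0,0.003,0.018],[0,0,0,0,0,0,0.018],[0,0,0,0,0,0,0.018]]]'|sed -n '2p;4p'
python3 -m handwheel '[[[0,0,0,0,0,0.002,0.018],[0,0,0,0,0,0.002,0.018],[0,0,0,0,0,0.001,0.018],[0,0,0,0,0,0,0.018],[0,0,0,0,0,0,0.018]]]'|sed -n '2p;4p'
python3 -c "
from h import *
to(.4788,-.2782,.1054)"
```

```text
tcp_pos: [0.4791, -0.2783, 0.1125]
wrist_force: [0.0, -0.5, -1.5]
tcp_pos: [0.4788, -0.2782, 0.1073]
wrist_force: [0.0, 1.1, -1.6]
tcp [ 0.4788 -0.2782  0.1073] shift [0.     0.     0.0019] yaw y -164.76 tilt [ 1.e-04 -0.e+00 -1.e+00] j [-13.  22. -19.   0. -50.  29.]
```

```bash
python3 -m handwheel '[[[0,0,0,0,0,0.001,0.018],[0,0,0,0,0,0.0008,0.018],[0,0,0,0,0,0,0.018],[0,0,0,0,0,0,0.018],[0,0,0,0,0,0,0.018]]]'|sed -n '2p;4p'
python3 -m handwheel '[[[0,0,0,0,0,0.0006,0.018],[0,0,0,0,0,0,0.018],[0,0,0,0,0,0,0.018]]]'|sed -n '2p;4p'
```

```text
tcp_pos: [0.4788, -0.2782, 0.1054]
wrist_force: [-0.1, -0.4, -2.0]
tcp_pos: [0.4788, -0.2782, 0.1054]
wrist_force: [-1.3, 1.2, 3.6]
```

The handle's foot is resting on the plate (force has turned positive). Opening and rising.

```bash
python3 -m handwheel '[[[0,0,0,0,0,0,0.03],[0,0,0,0,0,0,0.05],[0,0,0,0,0,0,0.087],[0,0,0,0,0,0,0.087],[0,0,0,0,0,0,0.087],[0,0,0,0,0,0,0.087],[0,0,0,0,0,0,0.087],[0,0,0,0,0,0,0.087],[0,0,0,0,0,0,0.087],[0,0,0,0,0,0,0.087],[0,0,0,0,0,0,0.087]]]'|sed -n '2p;4,6p'
python3 -m handwheel '[[[0,0,0,0,0,-0.015,0.087],[0,0,0,0,0,-0.03,0.087],[0,0,0,0,0,-0.03,0.087],[0,0,0,0,0,-0.03,0.087],[0,0,0,0,0,-0.03,0.087],[0,0,0,0,0,-0.03,0.087],[0,0,0,0,0,0,0.087],[0,0,0,0,0,0,0.087],[0,0,0,0,0,0,0.087]]]'|sed -n '1,2p;4,6p'
python3 - <<'E'
from h import *
a=snap("scene","pics/e.png"); C=cal("wrist"); w=snap("wrist","pics/ew.png")
h=cv2.cvtColor(w,cv2.COLOR_RGB2HSV)
for n,lo,hi in(("brass",(15,90,100),(30,255,255)),("red",(0,150,80),(6,255,255))):
    k,l,st,c=cv2.connectedComponentsWithStats(cv2.inRange(h,np.array(lo),np.array(hi)))
    for i in range(1,k):
        if st[i,4]>150 and st[i,1]<220: print(n,st[i],onz("wrist",*c[i],.148,C).round(4))
x=a[85:165,140:260,::-1]; y=a[210:310,300:420,::-1]
cv2.imwrite("pics/eb.png",np.hstack([cv2.resize(x,(390,260)),cv2.resize(y,(390,325))[:260]]) if 0 else np.vstack([cv2.resize(x,(480,280),interpolation=2),cv2.resize(y,(480,300),interpolation=2)]))
E
```

```text
tcp_pos: [0.4788, -0.2781, 0.1049]
wrist_force: [0.2, 0.1, -0.8]
gripper_width: 0.995
gripper_force: 0.0
time_s: 27.65
tcp_pos: [0.4781, -0.2778, 0.2686]
wrist_force: [-0.2, -0.1, -0.3]
gripper_width: 0.998
gripper_force: 0.0
brass [431   0  75   9 368] [ 0.339  -0.4809  0.148 ]
brass [246 171  25  26 522] [ 0.478 -0.279  0.148]
red [245  93  26  28 575] [ 0.4965 -0.346   0.148 ]
```

View pics/eb.png

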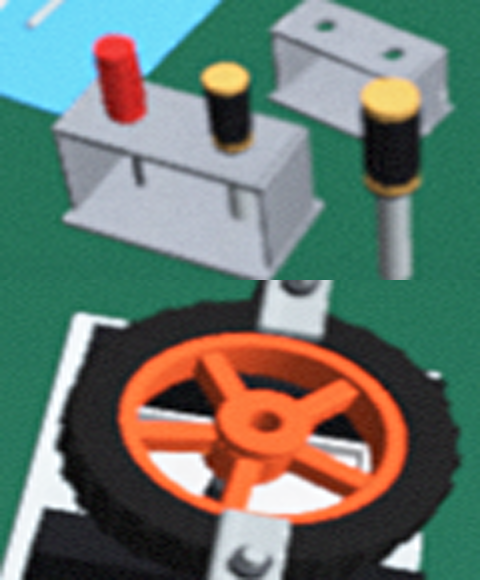

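The drift hangs upright in the rack as at the start (cap at (226,75)), the punch has not moved, and the dark bush shows in the white tray below the hub at (212,487). Handing in.

```bash
python3 -c "
from station import r
print(r.finish_job())"
```

```text
the job is handed in; nothing more can be done
None
```

The worn bush is out of the hub and in the tray, the drift hangs upright in its rack hole again, the punch has not moved and the other things were not approached; the job was handed in at about 28 s, and the verdict was not shown.

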